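Check-weigh and print on the rivet scale

ROBOT

A 6-joint arm with a two-finger parallel gripper is mounted at the origin on the work surface. World frame = base frame: x ahead of the robot, y to its left, z up, the work surface at z = 0. Lengths are in m, angles in rad, forces in N, time in s.
With the tool pointing down it reaches from about 0.375 to 0.75 m from the base axis. Payload 9 kg.
Tool frame: the origin (TCP) lies midway between the tips of the shut fingers; the grasp point (between the pads) lies 19 mm behind it; z points along the fingers, y is the direction in which the jaws open and shut (so a half turn about z gives the same grasp; the last joint's range is limited). The gripper opens to 85 mm and grips with 20 to 120 N. Pads are 22 mm wide; open, the fingers measure 114 mm over their backs; the gripper's body (76 mm by 85 mm) begins 54 mm behind the grasp point. The pads swing forward as they close: fully open they stand 13 mm farther back than shut.
Start: joints at [1.071, 0.104, 0.097, 1.564, 0, 1.353], TCP at [0.167, 0.576, 0.231] pointing down, gripper open.
Joint ranges: [-2.99, 2.99], [-0.84, 1.86], [-1.1, 1.16], [-1.84, 2.11], [-1.51, 1.56], [-3.14, 3.14]. Speed limits (rad/s): [2.22, 2.22, 2.57, 3.14, 3.14, 3.14].

INTERFACE

Orientations are given as [roll, pitch, yaw] about the fixed x, y, z axes, in that order (R = Rz(yaw) Ry(pitch) Rx(roll)).
In Python, from workcell import bot, read_camera, job gives the robot as it stands.
- The arm moves only by the shell command python3 -m pendant 'ROWS' [FORCE]. ROWS is JSON, a list that holds one entry, the list of rows, each a list of 5 numbers: the shift along the world's x, y, z in units of 30 mm (1.0 is 30 mm), then the turn about the world's z in rad, then the closure in counts, from 0 (fully open) to 255 (shut). In form: [[[x, y, z, turn, grip], ...]]. A call has 1 to 5 rows; each row is the pose to reach, as a shift and turn from the pose measured when the call began; what a row does not reach only later rows make up. A row lasts 1/10 s, in which the tool goes at most 50 mm and 8.59 degrees, less where a joint would pass 70% of its speed; a pose out of reach is approached as far as the arm can. A call with a gripper value outside its range is refused whole. The fingers move at their own pace and stop on an object; FORCE is the grip in N (left out, the last holds). Time passes only in rows, so rows that repeat a pose let the fingers close. It gives the time, the measured TCP pose, the force and the opening at its end, in the units of the state.
- bot.read_state(): the state, without advancing time (a new reading comes with each control period).
- read_camera(name): name is "side" or "top" or "wrist"; returns a dict with "pixels" (384x512x3 uint8, blue, green, red), "fov_y" (degrees; the focal length in pixels is half the picture's height over the tangent of half this angle, whatever the lens; pixels are square), "cx", "cy" (the principal point, pixels), "eye" and "attitude" of the camera in the world; the wrist camera has in their place "mount" (4x4, takes a point from camera to tool coordinates, whose origin is the TCP and whose axes are the flange's). Camera axes: x right, y up, looking along -z (the intrinsics and any distortion apply to the point x, -y, -z); pixel columns grow to the right and rows downward; lengths in m; the calibration is good to about 2 mm. A picture is of the moment at which its call begins: read the wrist's pose just before it. There is no depth.
- job.hand_in(): hands the job in, once; it reports no verdict.
The state is a dict: "time_s": time; "joint_positions": joint angles; "qd": joint speeds; "effort": joint torques, N m; "tcp_pos": TCP position; "eef_rot": TCP orientation; "wrist_force": force on the tool from outside, world axes, zero at the start; "torque": the same for the moment, N m; "grip_width": finger opening in m.
Only numpy, scipy, OpenCV 4.12 (cv2) and the standard library are available. Lean on these libraries where they do the work, as an engineer would, in place of code of your own. Each camera call takes 0.05 s, during which the arm holds its last target. There are 200 camera calls.

TASK

Check the rivet scale: take the taller of the two steel check weights out of the sloping rack and set it down gently, upright and centred inside the ring on the scale's pan, without knocking the sprung pan down to its bottom stop, and let go. Then, with the weight standing there, press the print lever at the scale's side all the way down to its stop, hold it there for a moment, and let it spring back. Leave the short weight in its place in the rack.

Things in the scene. Friction and masses are not known exactly. Their poses are not given: they have to be found in the camera images.
- tall_weight: The taller of two steel check weights: cylinder 42 mm diameter, 58 mm high, then a neck 18 mm in diameter and a grip knob 28 mm in diameter, 74 to 92 mm above the underside (total 92 mm); about 0.7 kg. Origin: centre of the underside; z up through the knob. Starts in either of the rack's two pockets, leaning 30 degrees with the rack.
- short_weight: The shorter steel check weight, same diameters: body 42 mm diameter and 34 mm high, knob 28 mm diameter from 50 to 68 mm (total height 68 mm). Origin: centre of the underside; z up through the knob. In the rack's other pocket.
- rack: Fixed wooden rack, base 130 x 190 mm. Two pockets, 55 mm to either side of its middle along y; their floors lie 45 mm above the table and slope 30 degrees, so the weights lean towards the rack's -x (robot side) against a wall 48 mm high; cheeks 32 mm high, 47 mm apart, stand beside each weight; the +x side is open. Origin: centre of the base, on the table.
- scale: Fixed ticket-printing bench scale: grey housing 220 (x) x 200 (y) x 65 mm high, low sloping display at its +x side, about as high as the pan, from 130 mm beyond its centre. Origin: centre of the underside, straight below the pan's centre; z up, front (-x) towards the robot.
- pan_centre (a point): Centre of the top face of the round steel pan (156 mm diameter, 100 mm above the table when empty), amid an engraved ring of 71 mm mean diameter. Moves down with the pan; axes as the scale's.
- pan (a joint): Travel of the sprung pan in m: 0 empty (top), grows downward, 0.022 on its bottom stop; 0.8 N per mm; the tall weight alone sinks it 6 to 10 mm.
- paddle (a point): Centre of the upper face of the black paddle (66 x 38 x 12 mm, its length along the lever) at the end of the print lever, on the scale's -y side, reaching towards the robot; about 145 mm above the table at rest, about 70 mm at the stop. Moves with the lever.
- lever_pivot (a point): Axis of the print lever, 115 mm from the paddle's centre, 82 mm above the table; the axis lies along the scale's y.
- print_lever (a joint): Angle of the sprung print lever in rad: 0 at rest (rising 28 degrees towards the paddle), grows as the paddle is pressed down, 0.63 at its stop. About 7 N at the paddle; springs back when let go.

How it is judged:
By the outcome, as a careful person would: the job done as asked, in the order asked, and still so for the second after the job is handed in, with the robot touching nothing.
It also fails if it takes over 58 s, if anything falls off the work surface, if the arm or the gripper's body presses on something with over 40 N, if the wrist force passes 120 N, or if a joint passes its speed limit or range.

## Working session

There is one attempt and no reset: what is moved stays moved. The work goes in short steps, Python scripts to look and compute and a shell command to move; the robot and the scene stay as the last step left them, time stands still between calls to the robot, and variables do not carry over. Pictures are saved under pics/ and viewed, about 8 in all and at most 12, crops included, and the job is handed in when it is done.

```bash
ls; mkdir -p pics
python3 - <<'E'
from workcell import bot, read_camera
import cv2,numpy as np
s=bot.read_state();print(s)
a=[]
for n in("side","top"):
    c=read_camera(n);cv2.imwrite(f"pics/{n}0.png",c["pixels"])
    print(n,{k:v for k,v in c.items() if k!="pixels"})
E
```

```text
pics
{'time_s': 0.0, 'joint_positions': array([ 1.07130386e+00,  1.04684945e-01,  9.64777780e-02,  1.56390350e+00,
       -2.76373589e-06,  1.35312174e+00]), 'qd': array([-0.00047869, -0.00023636, -0.00040583, -0.00141089, -0.00042357,
       -0.0019277 ]), 'effort': array([-6.02554992e-04, -5.56939173e+01,  5.03643715e+01,  1.74869149e-02,
       -5.63039680e-05, -1.17250380e-05]), 'tcp_pos': array([0.16667645, 0.57604076, 0.23053542]), 'eef_rot': array([-3.14030873e+00, -2.81145850e-04,  2.85977460e+00]), 'wrist_force': array([-0.06591951,  0.64215725, -0.81856869]), 'torque': array([-0.01243662,  0.01540142, -0.01571354]), 'grip_width': 0.08526417953675887}
side {'fov_y': 44.76284111540056, 'cx': 260.28972526106804, 'cy': 191.47709275883443, 'eye': array([ 0.10967304, -0.57664937,  0.80730172]), 'attitude': array([ 8.25863227e-01,  1.50745508e-04, -6.57112177e-01])}
top {'fov_y': 43.711006065657266, 'cx': 252.90591439327517, 'cy': 195.53891557611257, 'eye': array([0.47493498, 0.04420005, 1.2809302 ]), 'attitude': array([ 8.72074687e-02, -2.88000549e-04, -1.58031586e+00])}
```

View pics/side0.png

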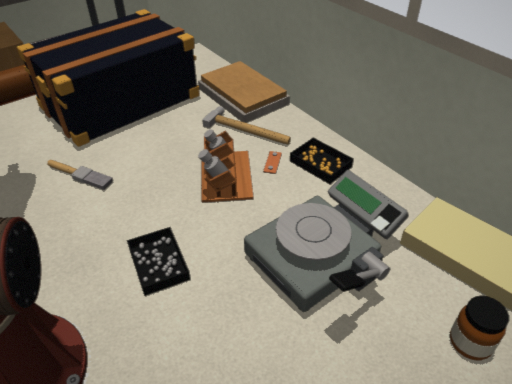

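View pics/top0.png

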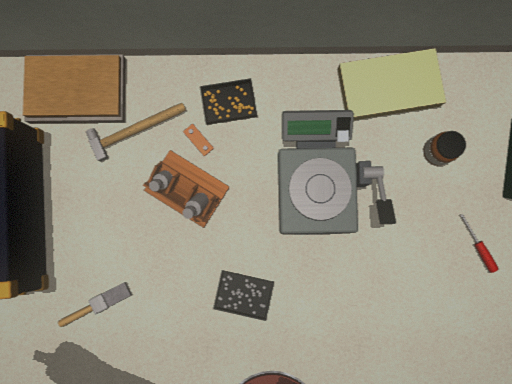

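Run:
```python
import cv2,numpy as np
s=cv2.imread("pics/side0.png");t=cv2.imread("pics/top0.png")
def crop(im,x,y,w,h,f):return cv2.resize(im[y:y+h,x:x+w],None,fx=f,fy=f,interpolation=cv2.INTER_CUBIC)
a=crop(s,190,115,75,95,6);b=crop(t,140,145,95,95,6) 
a=cv2.resize(a,(400,507));b=cv2.resize(b,(400,400))
cv2.imwrite("pics/rack1.png",np.hstack([crop(s,195,120,64,84,6),crop(t,140,148,64+28,84,4.0).__class__ and cv2.copyMakeBorder(crop(t,140,148,96,84,4),0,168,0,0,0)]))
cv2.imwrite("pics/scale1.png",np.hstack([crop(s,240,170,160,130,2.5),crop(t,270,100,130,130,2.5)]))
```

```text
(no output)
```

View pics/rack1.png

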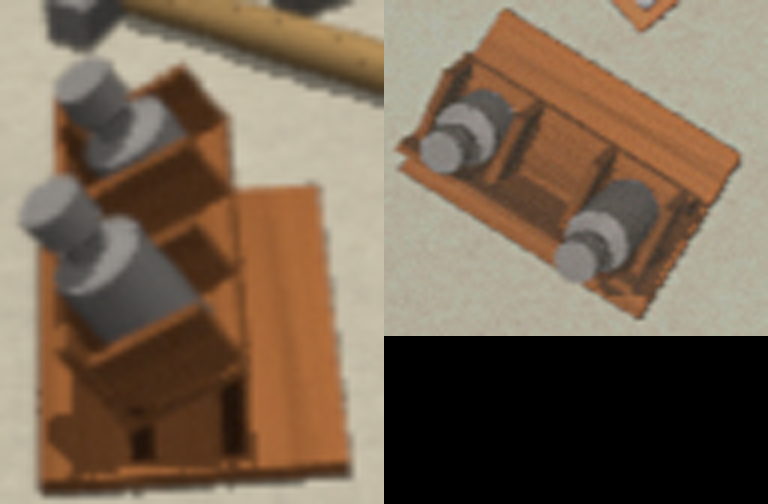

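View pics/scale1.png

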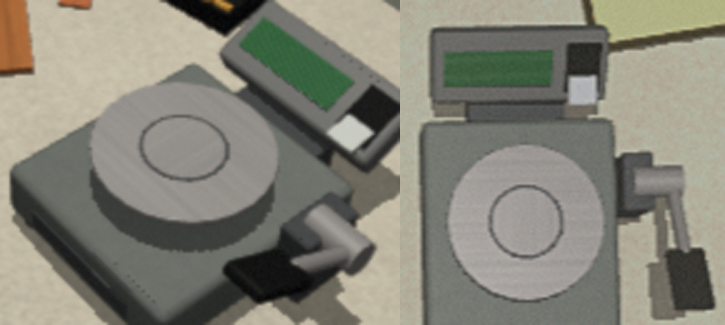

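```bash
cat > h.py <<'E'
import numpy as np,cv2
from scipy.spatial.transform import Rotation as Ro
from scipy.optimize import least_squares
from workcell import bot,read_camera
def cam(n):
    s=bot.read_state(); c=read_camera(n)
    if n=="wrist":
        M=np.array(c["mount"]);T=np.eye(4);T[:3,:3]=Ro.from_euler('xyz',s["eef_rot"]).as_matrix();T[:3,3]=s["tcp_pos"];T=T@M
    else:
        T=np.eye(4);T[:3,:3]=Ro.from_euler('xyz',c["attitude"]).as_matrix();T[:3,3]=c["eye"]
    c["T"]=T;c["f"]=c["pixels"].shape[0]/2/np.tan(np.radians(c["fov_y"])/2);return c
def proj(c,p):
    q=(np.atleast_2d(p)-c["T"][:3,3])@c["T"][:3,:3]
    return np.c_[c["cx"]+c["f"]*q[:,0]/-q[:,2],c["cy"]-c["f"]*q[:,1]/-q[:,2]]
def onz(c,uv,z):
    d=c["T"][:3,:3]@np.array([(uv[0]-c["cx"])/c["f"],-(uv[1]-c["cy"])/c["f"],-1]);e=c["T"][:3,3]
    return e+d*(z-e[2])/d[2]
def tri(*cu):
    r=least_squares(lambda p:np.concatenate([proj(c,p)[0]-u for c,u in cu]),[.5,0,.1]);return r.x,np.abs(r.fun).max()
E
python3 - <<'E'
from h import *
s=cam("side");t=cam("top")
for n,a,b in[("tall",(203,154.5),(188,212.5)),("short",(209,134.7),(154.25,185.5)),("ring",(314,228.8),(320.4,188.4)),("corner+x-y",(253.3,198.7),(229,187.5)),("corner-x-y",(202,201.7),(204,227.5)),("pad",(344,280),(386,211.2))]:
    print(n,*tri((s,a),(t,b)))
for uv in[(171.5,150.5),(229,187.5),(204,227.5),(143.5,189)]:print(onz(t,uv,.01))
print("ring z.1",onz(s,(314,228.8),.1),onz(t,(320.4,188.4),.1))
print("housing corners z.065",[onz(t,u,.065) for u in[(278.8,149),(355,148),(278.5,234),(357.5,233.5)]])
print("paddle ends",onz(t,(380,201),.155),onz(t,(388,222),.14))
E
```

```text
tall [0.53679379 0.20088448 0.11886505] 0.059699579190123586
short [0.60688568 0.28760154 0.09624231] 0.4664532585531447
ring [ 0.59574833 -0.12573105  0.09944392] 0.5479881137471239
corner+x-y [0.61105123 0.10548505 0.00191756] 0.8244645641987063
corner-x-y [0.50360149 0.17318168 0.00326864] 0.4759295367720142
pad [ 0.53186958 -0.27330756  0.1362627 ] 1.0434261614680906
[0.70960104 0.26035771 0.01      ]
[0.60818567 0.10637402 0.01      ]
[0.50226969 0.17316107 0.01      ]
[0.60632702 0.33450909 0.01      ]
ring z.1 [ 0.59639816 -0.12662313  0.1       ] [ 0.59435532 -0.12465333  0.1       ]
housing corners z.065 [array([ 0.7007384 , -0.02489502,  0.065     ]), array([ 0.70148701, -0.22093635,  0.065     ]), array([ 0.48286622, -0.02103457,  0.065     ]), array([ 0.4822242, -0.2211075,  0.065    ])]
paddle ends [ 0.55758945 -0.25672864  0.155     ] [ 0.50837646 -0.2781511   0.14      ]
```

```bash
python3 -m pendant '[[[0.4,-1.4,0,-0.06,60],[1.5,-2.6,0,-0.12,60],[2.7,-3.7,0,-0.18,60],[3.8,-4.8,0,-0.24,60],[4.9,-5.9,0,-0.289,60]]]' 25
```

```text
time_s: 0.7
tcp_pos: [0.3147, 0.3977, 0.2308]
eef_rot: [-3.141, -0.0, 2.569]
wrist_force: [1.1, 1.7, -0.8]
grip_width: 0.0652
```

```bash
python3 -m pendant '[[[1.1,-1.0,0.1,0,60],[2.2,-2,0.2,0,60],[3.3,-3,0.2,0,60],[4.4,-4,0.2,0,60],[5.2,-4.6,0.2,0,60]]]'
python3 -m pendant '[[[0,0,0,0,60],[0,0,0,0,60]]]'
python3 - <<'E'
from h import *
c=cam("wrist");np.save("/tmp/w.npy",{k:c[k] for k in("T","f","cx","cy")},allow_pickle=True)
cv2.imwrite("pics/w1.png",c["pixels"]);print(c["T"],bot.read_state()["tcp_pos"])
print(proj(c,[[.5368,.2009,.119],[.5406,.1985,.1112],[.6069,.2876,.0962]]))
E
```

```text
time_s: 1.2
tcp_pos: [0.4723, 0.2574, 0.2366]
eef_rot: [-3.141, 0.0, 2.567]
wrist_force: [-0.3, -0.0, 0.4]
grip_width: 0.0659
time_s: 1.4
tcp_pos: [0.4724, 0.257, 0.2363]
eef_rot: [-3.14, -0.001, 2.565]
wrist_force: [-0.4, -0.3, 0.4]
grip_width: 0.0652
[[ 0.54530182 -0.80455127 -0.23525132  0.41302346]
 [ 0.83823713  0.52267961  0.15544945  0.29591674]
 [-0.00210598 -0.28196326  0.95942289  0.37843245]
 [ 0.          0.          0.          1.        ]] [0.47183278 0.25763785 0.23646367]
[[242.78749678 271.27588046]
 [243.20703091 271.11558541]
 [348.01087675 269.57010782]]
```

View pics/w1.png

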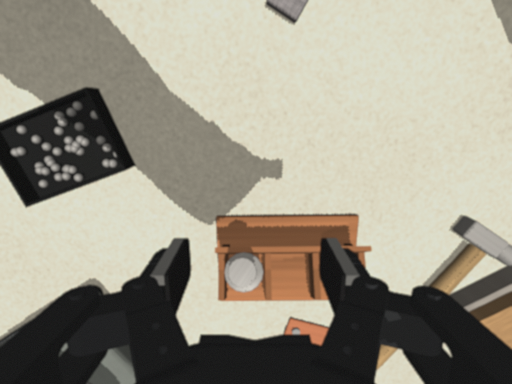

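```bash
python3 -m pendant '[[[1.1,-1.0,-0.5,0,60],[2.29,-1.96,-1.5,0,60],[2.29,-1.96,-2.5,0,60],[2.29,-1.96,-3.5,0,60],[2.29,-1.96,-4.4,0,60]]]'
python3 -m pendant '[[[0,0,0,0,60],[0,0,0,0,60]]]'
python3 - <<'E'
from h import *
c=cam("wrist");d=cam("side")
cv2.imwrite("pics/w2.png",np.hstack([cv2.resize(c["pixels"],(400,300)),cv2.resize(d["pixels"][100:220,160:320],(400,300),interpolation=cv2.INTER_CUBIC)]));print(bot.read_state())
E
```

```text
time_s: 1.95
tcp_pos: [0.5394, 0.1999, 0.103]
eef_rot: [-3.14, -0.001, 2.568]
wrist_force: [0.2, -0.5, 0.7]
grip_width: 0.0658
time_s: 2.15
tcp_pos: [0.5384, 0.201, 0.1034]
eef_rot: [-3.14, -0.002, 2.57]
wrist_force: [-0.3, -0.8, 1.6]
grip_width: 0.0653
{'time_s': 2.25, 'joint_positions': array([ 1.29103266e-01,  4.59682363e-02, -1.92823797e-01,  1.33137742e+00,
       -2.08306794e-04,  7.01592148e-01]), 'qd': array([-0.00695063, -0.00121843,  0.00940514, -0.00708291, -0.00113432,
       -0.00180526]), 'effort': array([ 1.49681065e-01, -5.09486997e+01,  4.84444177e+01,  7.90346484e-02,
        7.54632521e-03,  6.63932384e-03]), 'tcp_pos': array([0.54003591, 0.20073426, 0.10504647]), 'eef_rot': array([3.14134716e+00, 6.13264839e-04, 2.56910363e+00]), 'wrist_force': array([ 0.30226295, -0.1854197 ,  0.04939306]), 'torque': array([ 0.0012512 , -0.0165515 , -0.00245628]), 'grip_width': 0.06535292908301872}
```

View pics/w2.png

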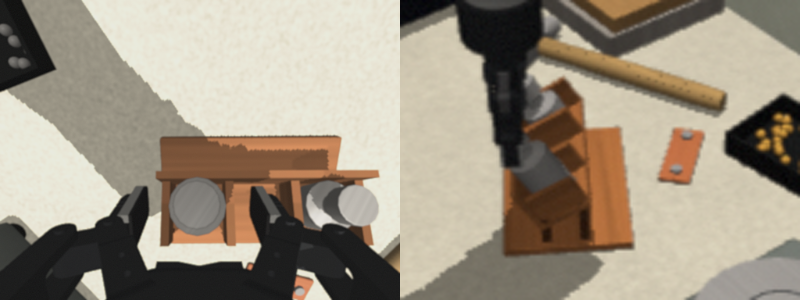

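```bash
python3 -m pendant '[[[0,0,-0.1,0,140],[0,0,-0.1,0,255],[0,0,-0.1,0,255],[0,0,-0.1,0,255],[0,0,-0.1,0,255]]]' 25
python3 -m pendant '[[[0,0,0,0,255],[0,0,0,0,255],[0,0,0,0,255]]]'
```

```text
time_s: 2.75
tcp_pos: [0.5404, 0.2007, 0.103]
eef_rot: [3.141, 0.001, 2.569]
wrist_force: [-3.3, -1.1, 6.3]
grip_width: 0.0271
time_s: 3.05
tcp_pos: [0.5404, 0.2006, 0.1031]
eef_rot: [3.141, 0.001, 2.569]
wrist_force: [-1.2, -1.3, 2.2]
grip_width: 0.0267
```

```bash
python3 -m pendant '[[[0.1,-0.06,0.4,0,255],[0.1,-0.06,1.0,0,255],[0.1,-0.06,1.7,0,255],[0.1,-0.06,2.6,0,255],[0.1,-0.06,3.6,0,255]]]'
python3 -m pendant '[[[0,0,0.6,0,255],[0,0,0.6,0,255],[0,0,0.6,0,255],[0,0,0.6,0,255],[0,0,0.6,0,255]]]'
python3 - <<'E'
from h import *
c=cam("wrist");d=cam("side")
cv2.imwrite("pics/w3.png",np.hstack([cv2.resize(c["pixels"],(400,300)),cv2.resize(d["pixels"][60:210,140:340],(400,300),interpolation=cv2.INTER_CUBIC)]));print(bot.read_state())
E
```

```text
time_s: 3.55
tcp_pos: [0.5426, 0.1987, 0.2113]
eef_rot: [-3.141, -0.001, 2.569]
wrist_force: [1.6, -0.3, -5.7]
grip_width: 0.0268
time_s: 4.05
tcp_pos: [0.5419, 0.1986, 0.2276]
eef_rot: [-3.139, -0.003, 2.569]
wrist_force: [-0.5, -0.2, -6.5]
grip_width: 0.0271
{'time_s': 4.15, 'joint_positions': array([ 1.24761556e-01,  3.76816170e-02,  2.22345212e-02,  1.55808266e+00,
       -7.77033802e-06,  6.97567059e-01]), 'qd': array([-0.0006151 , -0.00119196,  0.0068504 ,  0.00152081, -0.00035426,
        0.00090462]), 'effort': array([-1.48993622e-03, -5.59040415e+01,  5.38889658e+01, -4.16428840e-02,
       -7.08043110e-02, -1.66016689e-04]), 'tcp_pos': array([0.54212718, 0.19860261, 0.22815365]), 'eef_rot': array([-3.13983086e+00, -2.08992674e-03,  2.56878532e+00]), 'wrist_force': array([-0.37726687, -0.67160813, -7.11804858]), 'torque': array([ 0.05112867,  0.10627128, -0.00855877]), 'grip_width': 0.02665083497749921}
```

View pics/w3.png

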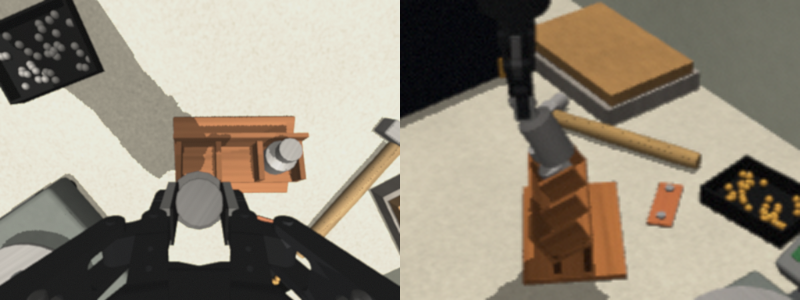

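```bash
python3 -m pendant '[[[-0.7,-0.95,0,0,255],[-1.4,-1.9,0,0,255],[-2.1,-2.8,0,0,255],[-2.73,-3.79,-0.5,0,255],[-2.73,-3.79,-1.8,0,255]]]' 20
python3 -m pendant '[[[0,0,-0.7,0,255],[0,0,-1.3,0,255],[0,0,-1.9,0,255],[0,0,-2.0,0,255],[0,0,-2.0,0,255]]]'
python3 - <<'E'
from h import *
s=bot.read_state();print(s["tcp_pos"],s["wrist_force"],s["torque"],s["grip_width"])
E
```

```text
time_s: 4.65
tcp_pos: [0.4609, 0.0823, 0.1768]
eef_rot: [-3.141, 0.004, 2.566]
wrist_force: [2.3, 1.5, -6.2]
grip_width: 0.0268
time_s: 5.15
tcp_pos: [0.4604, 0.0823, 0.1165]
eef_rot: [-3.141, 0.003, 2.566]
wrist_force: [0.0, 0.4, -6.5]
grip_width: 0.0269
[0.46043418 0.08229163 0.11649304] [ 0.03946127  0.42714761 -6.54648129] [0.07989696 0.13646629 0.01766512] 0.026939422619030352
```

```bash
python3 -m pendant '[[[-1.2,0.75,0,0,255],[0,0,0,0,255],[-1.2,0.75,0,0,255],[0,0,0,0,255],[-1.2,0.75,0,0,255]]]' 20
python3 -m pendant '[[[1.2,-0.75,0,0,255],[1.2,-0.75,0,0,255],[1.2,-0.75,0,0,255]]]'
python3 - <<'E'
from h import *
for i in range(4):
    s=bot.read_state();print(s["tcp_pos"],s["wrist_force"],s["torque"],s["grip_width"]);cam("side")
E
```

```text
time_s: 5.65
tcp_pos: [0.4257, 0.1021, 0.11]
eef_rot: [-3.134, -0.007, 2.562]
wrist_force: [3.0, -0.3, -8.2]
grip_width: 0.0268
time_s: 5.95
tcp_pos: [0.4625, 0.0792, 0.1109]
eef_rot: [-3.134, -0.006, 2.561]
wrist_force: [1.0, -1.2, -5.0]
grip_width: 0.0264
[0.46251318 0.079199   0.11086091] [ 0.97136235 -1.24074767 -5.03468732] [-0.05437057 -0.18024698  0.02219906] 0.026357514689652778
[0.46242724 0.07950928 0.11121825] [-0.59030097  0.29544458 -5.77891415] [ 0.13801465  0.09932604 -0.02770102] 0.02627856893414153
[0.46218883 0.07975864 0.11124062] [-1.12139975  0.74512328 -6.63768159] [0.17424137 0.16800255 0.01798012] 0.026281276733926745
[0.4620862  0.07987298 0.11116359] [ 1.06612862  0.43824554 -5.91879828] [ 0.12720841  0.00431733 -0.00229416] 0.02641115903726402
```

```bash
python3 -m pendant '[[[0,0,0,0,255],[0,0,0,0,255],[0,0,0,0,255],[0,0,0,0,255],[0,0,0,0,255]]]' >/dev/null
python3 - <<'E'
from h import *
T=[]
for i in range(10):
    s=bot.read_state();T.append(np.r_[s["torque"],s["wrist_force"]]);c=cam("side")
print(np.mean(T,0),np.std(T,0),bot.read_state()["tcp_pos"])
p=proj(c,s["tcp_pos"])[0].astype(int);print(p)
cv2.imwrite("pics/s4.png",cv2.resize(c["pixels"][p[1]-40:p[1]+60,p[0]-50:p[0]+70],None,fx=5,fy=5,interpolation=cv2.INTER_CUBIC))
E
```

```text
[-5.83683572e-03 -3.29168240e-02 -1.36182520e-03  2.41516394e-01
 -7.30674830e-02 -6.74624633e+00] [0.03718068 0.05162669 0.02942723 0.45924242 0.62114074 0.39856063] [0.46205121 0.07984199 0.11100526]
[204 197]
```

View pics/s4.png

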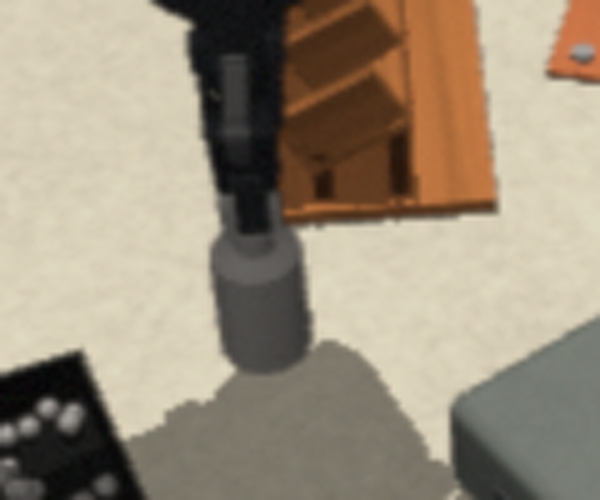

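```bash
python3 -m pendant '[[[0,0,0.4,0,255],[0,0,1.1,0,255],[0,0,2,0,255],[0,0,2.9,0,255],[0,0,3.7,0,255]]]' 25
python3 -m pendant '[[[0,0,0,0,255],[0.1,-0.2,0,0,255],[0.35,-0.6,0,0,255],[0.8,-1.3,0,0,255],[1.4,-2.2,0,0,255]]]'
python3 -m pendant '[[[0.7,-1.1,0,0,255],[1.3,-2.0,0,0,255],[1.9,-2.9,0,0,255],[2.4,-3.6,0,0,255],[2.7,-4.2,0,0,255]]]'
python3 -m pendant '[[[0,0,0,0,255],[0,0,0,0,255],[0,0,0,0,255],[0,0,0,0,255],[0,0,0,0,255]]]'
```

```text
time_s: 7.65
tcp_pos: [0.4622, 0.0798, 0.2244]
eef_rot: [-3.135, -0.004, 2.562]
wrist_force: [1.7, -0.0, -6.4]
grip_width: 0.0258
time_s: 8.15
tcp_pos: [0.5041, 0.0129, 0.2228]
eef_rot: [-3.134, -0.006, 2.564]
wrist_force: [0.9, 0.3, -5.5]
grip_width: 0.0262
time_s: 8.65
tcp_pos: [0.5854, -0.1157, 0.2204]
eef_rot: [-3.134, -0.009, 2.562]
wrist_force: [-0.1, 0.5, -7.0]
grip_width: 0.0258
time_s: 9.15
tcp_pos: [0.5853, -0.1151, 0.2205]
eef_rot: [-3.134, -0.009, 2.563]
wrist_force: [-1.0, -0.1, -6.7]
grip_width: 0.026
```

```bash
python3 -m pendant '[[[0.17,-0.17,-0.2,0,255],[0.34,-0.35,-0.5,0,255],[0.34,-0.35,-0.8,0,255],[0.34,-0.35,-1.0,0,255],[0.34,-0.35,-1.0,0,255]]]'
python3 -m pendant '[[[0,0,0,0,255],[0,0,0,0,255],[0,0,0,0,255],[0,0,0,0,255],[0,0,0,0,255]]]'
python3 - <<'E'
from h import *
T=[]
for i in range(10):
    s=bot.read_state();T.append(np.r_[s["torque"],s["wrist_force"],s["tcp_pos"]]);c=cam("side")
print(np.mean(T,0));w=cam("wrist")
cv2.imwrite("pics/s5.png",np.hstack([cv2.resize(c["pixels"][160:280,240:400],None,fx=2.5,fy=2.5,interpolation=cv2.INTER_CUBIC),cv2.resize(w["pixels"],(400,300))]))
E
```

```text
time_s: 9.65
tcp_pos: [0.5947, -0.1252, 0.1887]
eef_rot: [-3.133, -0.011, 2.563]
wrist_force: [0.2, 0.5, -6.7]
grip_width: 0.0262
time_s: 10.15
tcp_pos: [0.5947, -0.1252, 0.1889]
eef_rot: [-3.133, -0.011, 2.563]
wrist_force: [-0.5, -0.8, -7.1]
grip_width: 0.0261
[-9.27422233e-03 -4.33402175e-02  1.69327214e-03  4.33214640e-03
 -2.97225684e-01 -6.41825237e+00  5.94673122e-01 -1.25186566e-01
  1.88749003e-01]
```

View pics/s5.png

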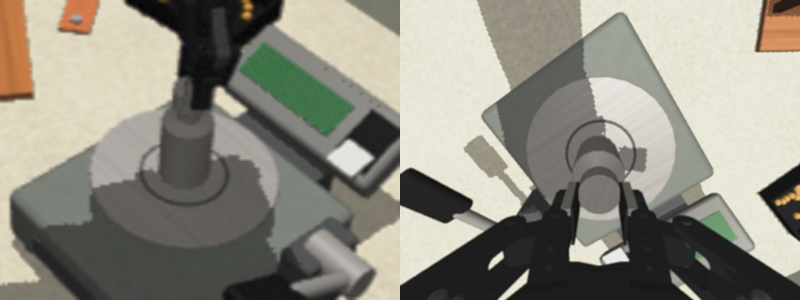

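Run:
```python
from h import *
s=cam("side");w=cam("wrist");st=bot.read_state();k0=st["tcp_pos"]+[0,0,.008]
a=np.linspace(0,2*np.pi,60)
def rim(r,h,th,k):
    R=Ro.from_rotvec(th*np.array([.54,.842,0])).as_matrix()
    return k+np.c_[r*np.cos(a),r*np.sin(a),0*a+h-.083]@R.T
o=[]
for c,(x,y,wd,h,f) in((s,(285,180,64,84,6)),(w,(190,130,128,168,3))):
    im=cv2.resize(c["pixels"][y:y+h,x:x+wd],None,fx=f,fy=f,interpolation=cv2.INTER_CUBIC)
    for d,col in((0,(0,255,0)),(8,(0,0,255))):
        for r,hh in((.021,0),(.021,.058),(.014,.092)):
            P=(proj(c,rim(r,hh,np.radians(d),k0))+.5-[x,y])*f
            cv2.polylines(im,[P.astype(np.int32)],True,col,1)
    o.append(im)
cv2.imwrite("pics/ov6.png",np.hstack(o))
```

```text
(no output)
```

View pics/ov6.png

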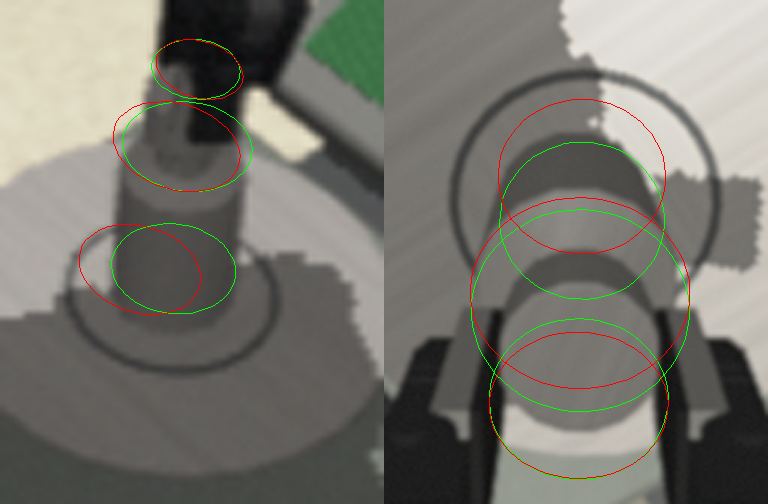

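Run:
```python
from h import *
s=cam("side");w=cam("wrist");st=bot.read_state();t=st["tcp_pos"]
a=np.linspace(0,2*np.pi,90)
def rim(c,r,h,p):
    R=Ro.from_rotvec([p[3],p[4],0]).as_matrix()
    return proj(c,t+p[:3]+np.c_[r*np.cos(a),r*np.sin(a),0*a+h-.083]@R.T)
def f(p):
    wk=rim(w,.014,.092,p);wb=rim(w,.021,.058,p);w0=rim(w,.021,0,p);s0=rim(s,.021,0,p);sb=rim(s,.021,.058,p)
    return np.array([wk[:,0].mean()-254.2,wk[:,1].mean()-248.5,wb[:,1].min()-192.2,w0[:,1].min()-173.8,s0[:,1].max()-233.7,s0[:,0].min()-303.2,s0[:,0].max()-324.2,sb[:,0].min()-304.2,sb[:,0].max()-325.7,sb[:,1].max()-214.5])
r=least_squares(f,[0,0,.008,0,0],x_scale=[.01,.01,.01,.1,.1],loss="soft_l1");p=r.x
b=t+p[:3]-.083*Ro.from_rotvec([p[3],p[4],0]).as_matrix()[:,2]
print(p[:3]*1e3,np.degrees(p[3:]),f(p).round(1),"bottom",b,t)
```

```text
[-1.80403271  1.36350525 -1.78298919] [ 0.9775956  -2.97233844] [ 0.   0.3 -0.2  0.9  0.3 -0.4 -0.9 -0.4 -0.5  0.4] bottom [ 0.59714217 -0.12239839  0.10402276] [ 0.59464254 -0.12517735  0.18868201]
```

```bash
python3 -m pendant '[[[0,-0.05,-0.07,0,255],[0,-0.05,-0.14,0,255],[0,-0.05,-0.2,0,255],[0,-0.05,-0.25,0,255],[0,-0.05,-0.25,0,255]]]'
python3 -m pendant '[[[0,0,-0.05,0,255],[0,0,-0.09,0,255],[0,0,-0.12,0,255],[0,0,-0.12,0,255],[0,0,-0.12,0,255]]]'
```

```text
time_s: 11.4
tcp_pos: [0.5947, -0.1268, 0.1813]
eef_rot: [-3.133, -0.011, 2.563]
wrist_force: [-0.0, -0.5, -3.9]
grip_width: 0.0262
time_s: 11.9
tcp_pos: [0.5949, -0.1269, 0.178]
eef_rot: [-3.133, -0.01, 2.563]
wrist_force: [-1.0, -1.0, -1.0]
grip_width: 0.0261
```

```bash
python3 -m pendant '[[[0,0,-0.04,0,255],[0,0,-0.05,0,255],[0,0,-0.05,0,255],[0,0,-0.05,0,172],[0,0,-0.05,0,168]]]'
python3 -m pendant '[[[0,0,0,0,162],[0,0,0,0,154],[0,0,0,0,144],[0,0,0,0,130],[0,0,0,0,110]]]'
python3 -m pendant '[[[0,0,0,0,90],[0,0,0,0,80],[0,0,0,0,80],[0,0,0,0,80],[0,0,0,0,80]]]'
python3 -m pendant '[[[0,0,0.3,0,80],[0,0,0.8,0,80],[0,0,1.5,0,80],[0,0,2.5,0,80],[0,0,3.4,0,80]]]'
python3 - <<'E'
from h import *
s=cam("side");t=cam("top");w=cam("wrist")
a=np.linspace(0,2*np.pi,60);P=np.array([.5955,-.1256,.092])
o=[]
for c,(x,y,wd,h,f) in((s,(270,170,90,110,4)),(t,(275,150,90,110,4))):
    im=cv2.resize(c["pixels"][y:y+h,x:x+wd],None,fx=f,fy=f,interpolation=cv2.INTER_CUBIC)
    for r,hh,col in((.021,0,(0,255,0)),(.014,.092,(0,255,0)),(.0355,0,(0,0,255))):
        cv2.polylines(im,[((proj(c,P+np.c_[r*np.cos(a),r*np.sin(a),0*a+hh])+.5-[x,y])*f).astype(np.int32)],True,col,1)
    o.append(im)
cv2.imwrite("pics/p7.png",np.hstack(o));cv2.imwrite("pics/p7w.png",w["pixels"])
E
```

```text
time_s: 12.4
tcp_pos: [0.5948, -0.1269, 0.1765]
eef_rot: [-3.133, -0.01, 2.563]
wrist_force: [0.4, -1.7, -0.2]
grip_width: 0.0292
time_s: 12.9
tcp_pos: [0.5948, -0.1268, 0.1765]
eef_rot: [-3.133, -0.01, 2.563]
wrist_force: [-0.7, -0.1, -0.8]
grip_width: 0.0485
time_s: 13.4
tcp_pos: [0.5948, -0.1268, 0.1765]
eef_rot: [-3.133, -0.01, 2.563]
wrist_force: [0.0, 0.3, -0.3]
grip_width: 0.0583
time_s: 13.9
tcp_pos: [0.5949, -0.1268, 0.2813]
eef_rot: [-3.134, -0.009, 2.563]
wrist_force: [-0.0, 0.5, 0.3]
grip_width: 0.0587
```

View pics/p7.png

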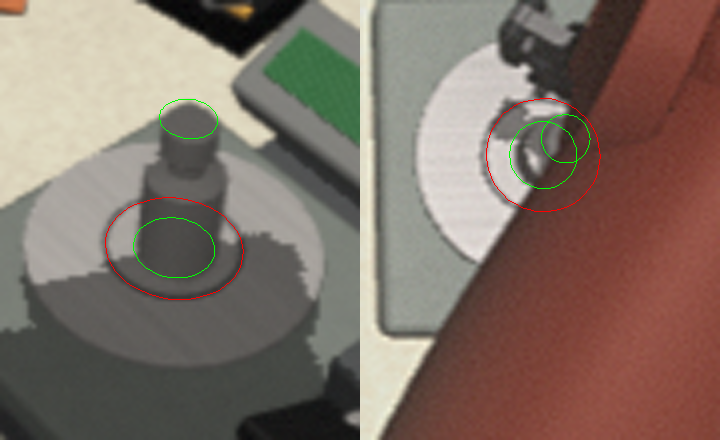

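```bash
python3 -m pendant '[[[-0.4,-1,0,0,255],[-0.9,-2,0,0,255],[-1.4,-3,0,0,255],[-1.8,-4,0,0,255],[-2.07,-4.78,0,0,255]]]'
python3 -m pendant '[[[0,0,0,0,255],[0,0,0,0,255],[0,0,0,0,255]]]'
python3 - <<'E'
from h import *
s=cam("side");t=cam("top");w=cam("wrist");print(bot.read_state()["tcp_pos"])
o=[]
for c in(s,t,w):
    p=proj(c,[[.533,-.27,.145],[.6,-.27,.12]]);print(p);
P=np.array([.533,-.27,.145]);th=np.radians(28);u=np.array([np.cos(th),0,np.sin(th)])*.033;v=np.array([0,.019,0])
imgs=[]
for c,f,wd in((s,4,100),(w,2,200)):
    im=cv2.resize(c["pixels"],None,fx=f,fy=f,interpolation=cv2.INTER_CUBIC)
    # rising towards the paddle: outer (-x) end is higher
    uu=u*[-1,0,1]
    q=np.array([P+uu+v,P+uu-v,P-uu-v,P-uu+v]);q=(proj(c,q)+.5)*f
    cv2.polylines(im,[q.astype(np.int32)],True,(0,255,0),1)
    m=q.mean(0).astype(int);x=max(0,min(m[0]-wd*f//2,im.shape[1]-wd*f));y=max(0,min(m[1]-wd*f//2,im.shape[0]-wd*f));print("crop",x,y,f)
    imgs.append(im[y:y+wd*f,x:x+wd*f])
cv2.imwrite("pics/pd8.png",np.hstack(imgs))
E
```

```text
time_s: 14.55
tcp_pos: [0.5327, -0.2721, 0.2816]
eef_rot: [-3.134, -0.006, 2.562]
wrist_force: [-0.3, -0.1, 0.4]
grip_width: -0.0001
time_s: 14.85
tcp_pos: [0.5329, -0.2713, 0.2815]
eef_rot: [-3.134, -0.007, 2.563]
wrist_force: [-0.2, -0.9, 0.4]
grip_width: 0.0002
[ 0.5330727  -0.27119359  0.28164806]
[[344.67331051 275.29549632]
 [368.69331479 265.68198713]]
[[384.80854274 211.58862256]
 [381.07195081 184.6996483 ]]
[[256.75909983 182.84036685]
 [290.17937998 227.16704413]]
crop 1179 903 4
crop 312 163 2
```

View pics/pd8.png

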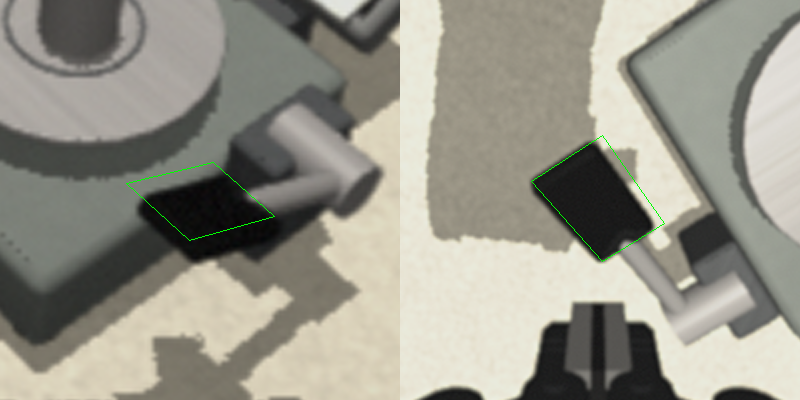

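```bash
python3 -m pendant '[[[0,-0.08,-0.9,0,255],[0,-0.08,-1.9,0,255],[0,-0.08,-2.9,0,255],[0,-0.08,-3.7,0,255],[0,-0.08,-4.2,0,255]]]'
python3 -m pendant '[[[0,0,-0.2,0,255],[0,0,-0.4,0,255],[0,0,-0.6,0,255],[0,0,-0.8,0,255],[-0.05,0,-1.0,0,255]]]'
```

```text
time_s: 15.5
tcp_pos: [0.5327, -0.2724, 0.1535]
eef_rot: [-3.134, -0.008, 2.564]
wrist_force: [0.3, -0.2, 0.2]
grip_width: 0.0001
time_s: 16.0
tcp_pos: [0.5315, -0.2729, 0.1239]
eef_rot: [-3.134, -0.007, 2.564]
wrist_force: [-1.2, -1.3, 2.8]
grip_width: 0.0003
```

```bash
python3 -m pendant '[[[-0.05,0,-0.2,0,255],[-0.1,0,-0.4,0,255],[-0.15,0,-0.6,0,255],[-0.2,0,-0.8,0,255],[-0.22,0,-1.0,0,255]]]'
python3 -m pendant '[[[-0.03,0,-0.1,0,255],[-0.06,0,-0.2,0,255],[-0.1,0,-0.3,0,255],[-0.1,0,-0.4,0,255],[-0.1,0,-0.4,0,255]]]'
python3 -c "
from h import *
s=bot.read_state();print(s['tcp_pos'],s['wrist_force'])"
```

```text
time_s: 16.5
tcp_pos: [0.5249, -0.273, 0.0936]
eef_rot: [-3.134, -0.007, 2.564]
wrist_force: [-0.5, -0.7, 3.6]
grip_width: -0.0002
time_s: 17.0
tcp_pos: [0.5219, -0.273, 0.0814]
eef_rot: [-3.134, -0.007, 2.564]
wrist_force: [3.4, -0.0, 4.7]
grip_width: -0.0003
[ 0.52194743 -0.27298508  0.08135006] [ 3.35243894 -0.02459569  4.65394177]
```

```bash
python3 -m pendant '[[[0,0,-0.1,0,255],[0,0,-0.2,0,255],[0,0,-0.2,0,255]]]'
python3 -m pendant '[[[0,0,-0.1,0,255],[0,0,-0.1,0,255]]]'
python3 -m pendant '[[[0,0,-0.1,0,255],[0,0,-0.1,0,255]]]'
```

```text
time_s: 17.3
tcp_pos: [0.5219, -0.273, 0.0751]
eef_rot: [-3.134, -0.007, 2.564]
wrist_force: [2.4, -0.0, 5.0]
grip_width: 0.0002
time_s: 17.5
tcp_pos: [0.5222, -0.273, 0.0728]
eef_rot: [-3.134, -0.006, 2.564]
wrist_force: [0.7, 1.2, 8.2]
grip_width: -0.0001
time_s: 17.7
tcp_pos: [0.5224, -0.2731, 0.0721]
eef_rot: [-3.134, -0.005, 2.565]
wrist_force: [-4.6, 5.1, 20.2]
grip_width: 0.0003
```

```bash
python3 -m pendant '[[[0,0,-0.06,0,255],[0,0,-0.06,0,255],[0,0,-0.06,0,255],[0,0,-0.06,0,255],[0,0,-0.06,0,255]]]'
python3 -m pendant '[[[0,0,-0.06,0,255],[0,0,-0.06,0,255],[0,0,-0.06,0,255],[0,0,-0.06,0,255],[0,0,-0.06,0,255]]]'
```

```text
time_s: 18.2
tcp_pos: [0.5224, -0.2731, 0.0722]
eef_rot: [-3.133, -0.005, 2.565]
wrist_force: [-4.4, 5.5, 18.3]
grip_width: 0.0002
time_s: 18.7
tcp_pos: [0.5224, -0.2731, 0.0722]
eef_rot: [-3.133, -0.004, 2.565]
wrist_force: [-3.3, 4.2, 18.2]
grip_width: -0.0001
```

```bash
python3 -m pendant '[[[0.05,0,0.4,0,255],[0.1,0,0.9,0,255],[0.2,0,1.5,0,255],[0.3,0,2.2,0,255],[0.3,0,3.2,0,255]]]'
python3 -m pendant '[[[0,-0.3,1.0,0,255],[-0.5,-0.6,2.0,0,255],[-1.0,-0.6,3,0,255],[-2.0,-0.6,3.5,0,255],[-3,-0.6,3.5,0,255]]]'
python3 -m pendant '[[[0,0,0,0,255],[-1,0,0,0,255],[-2,0,0,0,255],[-2,0,0,0,255],[-2,0,0,0,255]]]'
python3 - <<'E'
from h import *
s=cam("side");t=cam("top");print(bot.read_state()["tcp_pos"])
for n,c in(("side",s),("top",t)):
    cv2.imwrite(f"pics/{n}9.png",c["pixels"]);a=cv2.imread(f"pics/{n}0.png").astype(int)
    for nm,(x,y,w,h) in({"paddle":(325,265,40,30),"shortw":(200,130,20,20)} if n=="side" else {"paddle":(375,195,25,32),"shortw":(145,170,25,25)}).items():
        print(n,nm,np.abs(c["pixels"][y:y+h,x:x+w].astype(int)-a[y:y+h,x:x+w]).mean().round(1))
# weight check in top view: circle of knob / body; side vs p7
    d=np.abs(c["pixels"].astype(int)-a).sum(2)>60
    x,y,w,h=((295,170,45,75) if n=="side" else (300,165,50,50)); ys,xs=np.nonzero(d[y:y+h,x:x+w]);print(n,"changed bbox",xs.min()+x,xs.max()+x,ys.min()+y,ys.max()+y,len(xs))
    P=np.array([.5955,-.1256,.0925]);A=np.linspace(0,6.28,60)
    q=np.vstack([proj(c,P+np.c_[r*np.cos(A),r*np.sin(A),0*A+hh]) for r,hh in((.021,0),(.021,.058),(.014,.074),(.014,.092))]);print("pred bbox",q.min(0),q.max(0))
E
```

```text
time_s: 19.2
tcp_pos: [0.531, -0.2724, 0.168]
eef_rot: [-3.134, -0.007, 2.565]
wrist_force: [0.0, -0.4, 0.1]
grip_width: -0.0004
time_s: 19.7
tcp_pos: [0.4407, -0.2909, 0.2758]
eef_rot: [-3.133, -0.004, 2.566]
wrist_force: [0.6, -0.1, 0.1]
grip_width: 0.0002
time_s: 20.2
tcp_pos: [0.3809, -0.291, 0.2761]
eef_rot: [-3.133, -0.003, 2.565]
wrist_force: [0.6, -1.0, -0.1]
grip_width: 0.0
[ 0.38139925 -0.29089651  0.27581505]
side paddle 16.9
side shortw 29.6
side changed bbox 295 339 170 244 3148
pred bbox [302.89961392 194.06444656] [325.92846875 238.80690104]
top paddle 3.8
top shortw 3.9
top changed bbox 300 349 168 214 244
pred bbox [311.94010923 176.96980661] [332.62397164 196.6224703 ]
```

Run:
```python
from h import *
t=cam("top");a=cv2.imread("pics/top0.png").astype(int)
d=(np.abs(t["pixels"].astype(int)-a).sum(2)>60).astype(np.uint8)
n,l,st,ce=cv2.connectedComponentsWithStats(d[160:220,295:355])
print([(s.tolist(),c.round(1)) for s,c in zip(st[1:],ce[1:]) if s[4]>15])
print(proj(t,[[.5955,-.1256,.0925],[.5955,-.1256,.1845],[.5955,-.1256,.15]])-[295,160])
for r in d[163:205,300:345][::2]: print(''.join('.#'[v] for v in r))
```

```text
[([30, 16, 9, 5, 19], array([33.8, 18.4])), ([18, 20, 23, 19, 162], array([27. , 30.3]))]
[[25.34626445 28.24649924]
 [30.96175004 24.16287215]
 [28.74988348 25.77135962]]
.............................................
.............................................
.............................................
.............................................
.............................................
.............................................
...................#.##..##..................
...........................#.##..............
.........................#####.##............
..................##..#......................
...............###..##...........#...........
..............####..##............#..........
.............####...##............##.........
.....###.....#####...##.........##...........
..............####...##########...#..........
.....###......######..........#...##.........
......###.......##############...............
.........#.........########.....#............
............#................................
............#..##............................
...................#.###.....................
```

```bash
python3 -c "
from workcell import job,bot
print(job.hand_in(),bot.read_state()['time_s'])"
```

```text
the job is handed in; nothing more can be done
the job is handed in; nothing more can be done
```

The tall weight is standing upright inside the ring on the pan. I then pressed the print lever to its stop, held it and let it spring back. I handed in at about 20 s.

**Weight:** I took the weight by its knob and shook it gently in a light grip, so its 30° lean dropped to about 3°. I lowered it in small steps until the wrist force was almost zero, then opened the fingers slowly. The TCP came down only about 12 mm in all, roughly 8 mm of that after contact, well short of the 22 mm stop. The pan's travel itself cannot be read.

**Lever:** The TCP stopped moving at 0.072 m and the force rose from about 5 N to 18–20 N, which I took as the stop. I held it there for about 1 s. The force on the way down was about 3–5 N, lower than the 7 N given.

**Last checks:** After the press, the top camera showed the weight's outline within about 1 pixel (roughly 3 mm) of where a centred, upright one should be. The paddle and the short weight looked as they did at the start. The side camera's before-and-after comparison did not agree: it showed large changes at the paddle and the short weight. I put that down to the arm or its shadow in that view, but did not confirm it because my 12 picture views were used up.

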